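# Hold the desk bin open for a colleague

## Robot

A 6-joint arm with a two-finger parallel gripper is mounted at the origin on a cart in front of the work surface, level with it; the furniture and walls round the work are solid. World frame = base frame: x ahead of the robot, y to its left, z up, the work surface at z = 0. Lengths are in m, angles in rad, forces in N, time in s.
With the tool pointing down it reaches from about 0.375 to 0.9 m from the base axis. Payload 3.1 kg.
Tool frame: the origin (TCP) lies where the fingers leave the gripper's body, on its centre line; the fingertips stand 70 mm ahead of it and the grasp point (between the pads) lies 51 mm ahead of it; z points along the fingers, y is the line along which they close (so a half turn about z gives the same grasp; the last joint's range is limited). The gripper opens to 87 mm and grips with 3 to 60 N. Pads are 19 mm wide; open, the fingers measure 117 mm over their backs; the gripper's body (75 mm by 190 mm) begins 51 mm behind the grasp point.
Start: joints at [0.993, 0.527, 1.433, -0, 1.181, -0.178], TCP at [0.243, 0.576, 0.292] pointing down, gripper open.
Joint ranges: [-3.08, 3.08], [-0.75, 2.2], [0.22, 2.44], [-1.43, 4.57], [0, 2.65], [-2.85, 2.85]. Speed limits (rad/s): [2.79, 2.79, 3.14, 3.14, 3.14, 3.14].

## Interface

Orientations are given as a unit quaternion [x, y, z, w].
In Python, from rig import robot gives the robot as it stands.
- The arm moves only by the tool send_rows, never from a script. Its argument "deltas" is text: rows parted by semicolons, each of 7 numbers parted by spaces: the shift along the tool's x, y, z in mm, then the turn, a rotation vector about the tool's x, y, z in degrees, then the opening, from 0 (shut) to 1 (fully open). A call has 1 to 10 rows; each row shifts and turns the commanded pose from where the row before left it, along the tool's axes as they then stand; what a row does not reach is not made up. A row lasts 1/8 s, in which the tool goes at most 62.5 mm and 10.7 degrees, less where a joint would pass 70% of its speed; a pose out of reach is approached as far as the arm can. A call is refused whole if a number of a shift passes 62.5 or a number of a turn 10.7, either way. A call with a gripper value outside its range is refused whole. The fingers move at their own pace and stop on an object; "newtons" is the grip in N (left out, the last holds). Time passes only in rows, so rows that do not move let the fingers close. It gives the time, the measured TCP pose, the force, the opening and the grip force at its end, in the units of the state.
- robot.get_obs(): the state, without advancing time (a new reading comes with each control period).
- robot.camera(name): name is "side" or "top"; returns a dict with "image" (400x640x3 uint8, red, green, blue), "depth" (400x640 float32, m along the optical axis (not along the pixel's ray), 0 where there is no reading), "fovy" (degrees; the focal length in pixels is half the picture's height over the tangent of half this angle, whatever the lens; pixels are square), "cx", "cy" (the principal point, pixels), "k1" (the pictures are not rectified: a ray, as slopes to the right and down, at radius r is drawn at 1 + k1 r^2 times it, then the intrinsics apply), "rvec" (rotation vector, rad) and "tvec" (3), from world to camera coordinates, as OpenCV has them. Camera axes: x right, y down, z forward; pixel columns grow to the right and rows downward; lengths in m; the calibration is good to about 2 mm. A picture is of the moment at which its call begins.
- robot.hand_in(): hands the job in; it is judged then, once.
Trained networks look in the newest picture that a camera, given by its name, has taken for a name from the list of things; names that differ only in an ending like _2 or _b are one class to them, and where a whole thing is asked for, a point or a joint stands for the part that bears it (a point fixed in the world has none). Each returns a list of dicts, best first, with "p" (0 to 1); they miss things now and then, are a little off and sometimes report something else, mostly with a low value. They report only what shows in the picture. A call takes as long as a camera call. They do not tell look-alikes from the thing itself.
- robot.find_in(camera, thing): "box" ([left, top, right, bottom] in pixels, round what is visible of it).
- robot.cut_out(camera, thing): "region" (400x640 bool, what is visible of it) and "box" ([left, top, right, bottom] in pixels, round what is visible of it).
The state is a dict: "time": time; "q": joint angles; "joint_velocities": joint speeds; "joint_torque": joint torques, N m; "position": TCP position; "tool_rot": TCP orientation; "ft_force": force on the tool from outside, world axes, zero at the start; "moment": the same for the moment, N m; "grip_width": finger opening in m; "grip_force": force on a finger pad.
Only numpy, scipy, OpenCV 4.12 (cv2) and the standard library are available. Lean on these libraries where they do the work, as an engineer would, in place of code of your own. Each camera call takes 0.05 s, during which the arm holds its last target. There are 200 camera calls.

## Task

The flat yellow carton has slipped under the pedal of the little desk bin, so the lid cannot open: slide it clear of the pedal along the desk, without picking it up. Then press the pedal all the way down and keep the lid wide open for at least three seconds so that I can drop my rubbish in, and let the pedal up slowly so that the lid comes down shut without slamming. Do not touch the lid, lift nothing, and leave the bin and the other things where they stand.

Things in the scene. Friction and masses are not known exactly. Their poses are not given: they have to be found in the camera images.
- bin: small round step bin, loose, 2.4 kg: black base 158 mm across, steel body 149 mm across, black rim 154 mm across and 133 mm high, domed steel lid whose top is 154 mm high. Origin: centre of the underside; x axis points from the pedal (-x side, roughly towards the robot) to the lid hinge, z up. The hinge housing reaches 90 mm behind the origin. Over about 22 N on the pedal tips it forward
- bin_pedal: steel pedal that sticks out of the front of the base: a 20 mm wide arm that slopes up outwards by 0.15 rad to a pad 40 mm long (bin x) and 40 mm wide (bin y), whose front edge lies 165 mm ahead (bin -x) of the bin's origin and whose underside is 32 mm above the desk at rest. Origin: its turning axis (along bin y), inside the base, 12 mm above the desk under the bin's centre
- pedal_pad (a point): centre of the top of the black ribbed rubber pad on the pedal, 145 mm ahead (bin -x) of the bin's origin and 38 mm above the desk at rest. Fully pressed it has gone down 26 mm to a firm stop and the pad is about level. It takes about 3 to 6 N all the way; a spring and the lid's weight push it back up
- bin_lid (a joint): opening angle of the lid (rad): 0 shut, about 1.35 with the pedal fully down; geared to the pedal, about 0.05 rad per mm of pad travel. The lid swings up and backwards about its rear hinge. If the pedal is released suddenly it falls shut at several rad/s
- lid_shell: the domed steel lid itself, 155 mm across; not to be touched. Origin: on the hinge axis at the rear of the bin (83 mm behind the bin's centre, 137 mm above the desk)
- label_box: flat yellow carton, 90 x 130 x 22 mm, 0.12 kg, loose, lying flat. Origin: centre of its underside; x axis along the 90 mm side, y along the 130 mm side; its axes lie within about 0.15 rad of the bin's. It lies in front of the bin and to its right (bin -y); its far left corner is under the pedal pad and stops the pedal about a third of the way down. The desk is clear for over 80 mm to its right
- mug: white mug, 84 mm across and 97 mm high with a handle to its -y side, standing right of the bin; not to be moved. Origin: centre of the extents of its underside, handle included
- balm_pot: round cream pot, white with a red band, 63 mm across, 34 mm high, right of the mug; not to be moved. Origin: centre of its underside
Things that resemble listed ones, but are neither listed nor needed, are in the scene too. What is meant by the label_box is not blue, and is the smaller of those in its own colour.

How it is judged:
On the way, in this order (a step that is already met when the one before it is completed fails the run):
1. the carton has been slid at least 20 mm and away from the pedal, lying flat, while the lid is still down (distance of label_box from where it was at the start of the episode above 0.02 m and angle between label_box's own z axis and vertical below 0.1 rad and value of joint bin_lid below 0.15 rad and (y of label_box in the frame of bin below -0.056 m or y of label_box in the frame of bin above 0.056 m or x of label_box in the frame of bin below -0.19 m)), for 0.1 s.
2. the fingers press the pedal and the lid stands wide open (over 1.1 rad) for 2.7 s (value of joint bin_lid above 1.1 rad and contact force between the fingers and bin_pedal above 0.3 N), for 2.7 s.
3. the lid is down again (value of joint bin_lid below 0.06 rad), for 0.2 s.
At the end, for the whole second after the job is handed in: The lid is shut (under 0.06 rad), the carton lies flat on the desk at least 20 mm from where it was and away from the pedal (its centre over 56 mm to the side of the bin's centre line or over 190 mm in front of the bin's centre), and the bin stands upright within 40 mm of where it stood (value of joint bin_lid below 0.06 rad and distance of label_box from where it was at the start of the episode above 0.02 m and height (world z) of label_box below 0.006 m and angle between label_box's own z axis and vertical below 0.1 rad and linear speed of each of label_box, bin below 0.02 m/s and distance of bin from where it was at the start of the episode below 0.04 m and angle between bin's own z axis and vertical below 0.05 rad and (y of label_box in the frame of bin below -0.056 m or y of label_box in the frame of bin above 0.056 m or x of label_box in the frame of bin below -0.19 m)); the robot touches nothing.
It fails at once if the lid slams: it closes faster than 1.8 rad/s in its last 0.3 rad (value of joint bin_lid below 0.3 rad and velocity of joint bin_lid below -1.8 rad/s).
It fails at once if the lid is touched with more than 1 N (contact force between the arm and lid_shell above 1 N).
It fails at once if the carton is lifted or tipped up (height (world z) of label_box above 0.015 m or angle between label_box's own z axis and vertical above 0.25 rad).
It fails at once if the bin is lifted, tipped or shoved more than 50 mm (height (world z) of bin above 0.015 m or angle between bin's own z axis and vertical above 0.15 rad or distance of bin from where it was at the start of the episode above 0.05 m).
It fails at once if the mug or the cream pot is moved more than 30 mm (distance of any of mug, balm_pot from where it was at the start of the episode above 0.03 m).
It also fails if it takes over 61 s, if anything falls off the work surface, if the arm or the gripper's body presses on something with over 40 N, if the wrist force passes 120 N, or if a joint passes its speed limit or range.

## Working session

There is one attempt and no reset: what is moved stays moved. The work goes in short steps, Python scripts to look and compute and a tool call to move; the robot and the scene stay as the last step left them, time stands still between calls to the robot, and variables do not carry over. Pictures are saved under pics/ and viewed, at most 10 in all, crops included, and the job is handed in when it is done.

Besides the shell and the picture viewer there is one more tool, called after "Emit:" as a command line: name --argument value ..., lists and objects as JSON in quotes. send_rows: Moves the arm, as the interface text tells. Its arguments: {"type":"object","properties":{"deltas":{"type":"string"},"newtons":{"type":"number"}},"required":["deltas"]}

```bash
mkdir -p pics
cat > h.py <<'E'
import numpy as np, cv2
from rig import robot
def cam(n,save=None):
    c=robot.camera(n)
    if save: cv2.imwrite('pics/'+save,c['image'][:,:,::-1])
    return c
def pts(c,m=None):
    f=200/np.tan(np.radians(c['fovy'])/2)
    v,u=np.nonzero((c['depth']>0) if m is None else (m&(c['depth']>0)))
    x=(u-c['cx'])/f; y=(v-c['cy'])/f
    xu,yu=x.copy(),y.copy()
    for _ in range(10):
        s=1+c['k1']*(xu**2+yu**2); xu,yu=x/s,y/s
    d=c['depth'][v,u]; P=np.stack([xu*d,yu*d,d],1)
    R=cv2.Rodrigues(np.array(c['rvec'],float))[0]
    return (P-np.array(c['tvec']).ravel())@R,u,v
E
python3 - <<'E'
from h import *
for n in('top','side'):
    c=cam(n,n+'1.png'); print(n,c['fovy'],c['k1'])
    for t in('bin','bin_pedal','label_box','mug','balm_pot','bin_lid'):
        for r in robot.cut_out(n,t):
            P,u,v=pts(c,r['region'])
            print(t,round(r['p'],2),np.round(r['box']),np.round(np.median(P,0),3) if len(P) else '',np.round(np.percentile(P,[2,98],axis=0),3).tolist() if len(P) else '')
o=robot.get_obs();print(o['position'],o['tool_rot'],o['ft_force'])
E
```

```text
top 45.824536915238305 -0.13837752363418837
bin 0.98 [253. 139. 318. 240.] [ 0.661 -0.021  0.147] [[0.522, -0.089, -0.001], [0.757, 0.051, 0.155]]
bin_pedal 0.87 [280. 211. 293. 239.] [ 0.54  -0.024  0.036] [[0.512, -0.045, 0.025], [0.592, -0.008, 0.043]]
label_box 0.6 [367. 235. 425. 293.] [ 0.454 -0.322  0.021] [[0.391, -0.385, 0.009], [0.517, -0.257, 0.027]]
label_box 0.58 [172. 205. 245. 268.] [0.512 0.194 0.028] [[0.439, 0.104, 0.011], [0.588, 0.278, 0.034]]
label_box 0.55 [283. 228. 338. 265.] [ 0.492 -0.092  0.022] [[0.45, -0.151, 0.015], [0.539, -0.028, 0.026]]
mug 0.7 [334. 172. 368. 213.] [ 0.638 -0.186  0.019] [[0.59, -0.222, 0.01], [0.688, -0.147, 0.098]]
balm_pot 0.71 [363. 186. 389. 214.] [ 0.621 -0.26   0.034] [[0.594, -0.291, 0.001], [0.651, -0.233, 0.04]]
bin_lid 0.66 [254. 133. 316. 202.] [ 0.674 -0.018  0.149] [[0.605, -0.089, 0.138], [0.754, 0.05, 0.156]]
side 53.086412355460396 -0.06647365382445568
bin 0.58 [282. 154. 390. 235.] [ 0.673 -0.054  0.131] [[0.531, -0.093, -0.001], [0.759, 0.047, 0.152]]
bin_pedal 0.73 [284. 193. 320. 206.] [ 0.542 -0.023  0.034] [[0.
[... 318 characters left out ...]
436, 0.097, -0.002], [0.587, 0.283, 0.032]]
mug 0.84 [305. 219. 353. 270.] [ 0.634 -0.166  0.055] [[0.591, -0.225, 0.0], [0.694, -0.144, 0.096]]
mug 0.23 [284. 193. 317. 204.] [ 0.541 -0.024  0.035] [[0.512, -0.042, 0.023], [0.591, -0.006, 0.04]]
balm_pot 0.79 [303. 264. 327. 297.] [ 0.624 -0.269  0.032] [[0.595, -0.291, 0.003], [0.652, -0.235, 0.036]]
bin_lid 0.78 [314. 152. 385. 201.] [ 0.676 -0.03   0.148] [[0.605, -0.09, 0.13], [0.751, 0.052, 0.153]]
bin_lid 0.6 [305. 219. 357. 270.] [ 0.634 -0.165  0.054] [[0.591, -0.225, -0.002], [0.694, -0.122, 0.096]]
[0.24324187 0.57570722 0.29228265] [1.98591550e-01 9.80082341e-01 2.08543702e-05 1.19443832e-05] [-0.61119735 -0.69849189  0.22691415]
```

Run:
```python
import cv2
a=cv2.imread('pics/top1.png')[120:310,150:440];b=cv2.imread('pics/side1.png')[110:345,180:420]
a=cv2.resize(a,None,fx=2.1,fy=2.1);cv2.imwrite('pics/a.png',a)
import h;from h import *
c=cam('top');rs=robot.cut_out('top','label_box')
for r in rs:
    P,u,v=pts(c,r['region']); print(np.round(r['box']),c['image'][r['region']].mean(0).round())
    k=P[:,2]>0.012; print(cv2.minAreaRect((P[k,:2]*1000).astype('float32')))
for r in robot.cut_out('top','bin_lid'): 
    P,u,v=pts(c,r['region']);print('lid',cv2.minEnclosingCircle((P[P[:,2]>.13][:,:2]*1000).astype('float32')))
for r in robot.cut_out('top','bin_pedal'):
    P,u,v=pts(c,r['region']);k=P[:,2]>.02;print('pedal',cv2.minAreaRect((P[k,:2]*1000).astype('float32')),np.cov(P[k,:2].T)*1e6)
```

```text
[366. 236. 425. 294.] [ 55. 121. 230.]
((453.6520690917969, -323.9588623046875), (130.8794708251953, 90.36851501464844), 46.08729934692383)
[286. 229. 338. 264.] [240. 239.  20.]
((495.5702819824219, -89.17970275878906), (90.4697494506836, 130.36073303222656), 3.8765082359313965)
[168. 204. 243. 267.] [235. 235.  19.]
((512.6863403320312, 192.08078002929688), (120.6493148803711, 173.42904663085938), 23.98048973083496)
lid ((681.1716918945312, -18.503379821777344), 83.31745147705078)
pedal ((553.3712158203125, -25.34013557434082), (84.09835052490234, 37.29362106323242), 1.8070306777954102) [[583.6504606   29.85685775]
 [ 29.85685775  97.04774221]]
```

View pics/a.png

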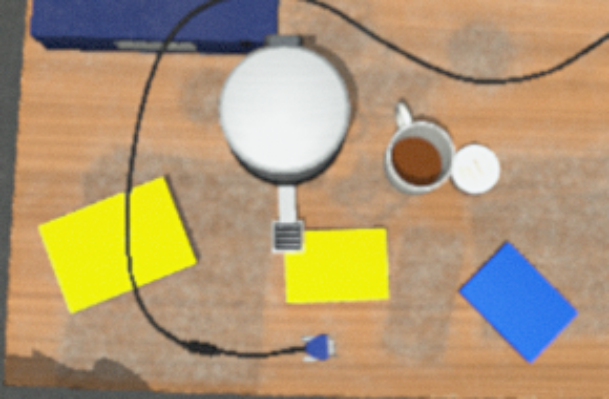

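The candidates in the top crop are the big yellow (118,245), the small yellow (336,265) and the blue (520,300). The small yellow fits: it measures 90x130, has its far-left corner under the pad (288,237), isn't blue, and is the smaller of the two yellows. I'll move over to its left side with the fingers closed.

Emit:
send_rows --deltas "0 0 0 0 0 -9 0; 0 0 0 0 0 -9 0; 0 0 0 0 0 -8.8 0; -17.3 -48.3 0 0 0 0 0; -17.3 -48.3 0 0 0 0 0; -17.3 -48.3 0 0 0 0 0; -17.3 -48.3 0 0 0 0 0; -17.3 -48.3 0 0 0 0 0; -17.3 -48.3 0 0 0 0 0; -17.3 -48.3 0 0 0 0 0"

```text
time: 2.15
position: [0.3877, 0.2452, 0.2926]
tool_rot: [-0.034, 0.999, 0.0, 0.001]
ft_force: [0.2, -0.1, 0.0]
grip_width: 0.0018
grip_force: 0.0
```

Emit:
send_rows --deltas "-17.3 -48.3 0 0 0 0 0; -17.3 -48.3 0 0 0 0 0; -17.3 -48.3 0 0 0 0 0; -17.3 -48.3 0 0 0 0 0; -17.3 -48.3 0 0 0 0 0; 0 0 45 0 0 0 0; 0 0 45 0 0 0 0; 0 0 0 0 0 0 0; 0 0 0 0 0 0 0"

```text
time: 3.28
position: [0.4906, 0.0115, 0.2033]
tool_rot: [-0.034, 0.999, -0.0, 0.001]
ft_force: [-0.0, 0.1, 0.8]
grip_width: 0.0005
grip_force: 0.0
```

Emit:
send_rows --deltas "0 0 30 0 0 0 0; 0 0 30 0 0 0 0; 0 0 25 0 0 0 0; 0 0 20 0 0 0 0; 0 0 10 0 0 0 0; 0 0 9 0 0 0 0; 0 0 0 0 0 0 0"

```text
time: 4.15
position: [0.4901, 0.0115, 0.0786]
tool_rot: [-0.034, 0.999, -0.0, 0.0]
ft_force: [-0.4, 1.1, -0.7]
grip_width: 0.0003
grip_force: 0.0
```

Run:
```python
from h import *
a=cam('top')['image'][120:310,150:440];b=cam('side')['image'][130:280,220:420]
cv2.imwrite('pics/b.png',np.vstack([cv2.resize(a,(440,288)),cv2.resize(b,(440,310))])[:,:,::-1])
print(robot.get_obs()['position'],robot.get_obs()['ft_force'])
```

```text
[0.49008068 0.01149728 0.07880151] [ 0.0960691   0.31981588 -0.10335373]
```

View pics/b.png

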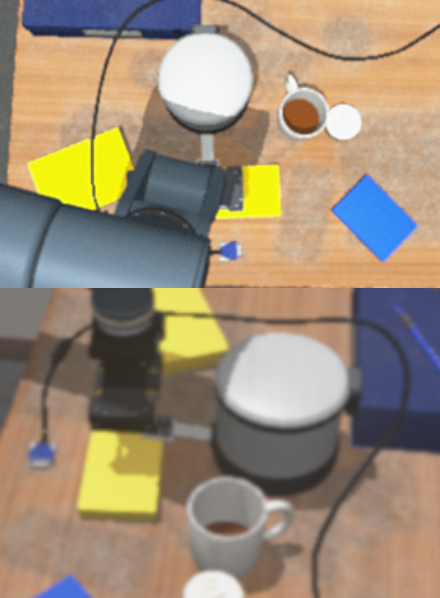

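The side view (lower part) shows the fingers (125,400) just left of the carton and in front of the pad (155,428). Now I'll push right.

Emit:
send_rows --deltas "0 -8 0 0 0 0 0; 0 -8 0 0 0 0 0; 0 -8 0 0 0 0 0; 0 -8 0 0 0 0 0; 0 -8 0 0 0 0 0; 0 -8 0 0 0 0 0; 0 0 0 0 0 0 0"

```text
time: 5.12
position: [0.4933, -0.0372, 0.0782]
tool_rot: [-0.034, 0.999, -0.0, 0.0]
ft_force: [-1.0, -1.0, 0.7]
grip_width: 0.0006
grip_force: 0.0
```

```bash
cat > m.py <<'E'
from h import *
for n in('top','side'):
    c=cam(n)
    for r in robot.cut_out(n,'label_box'):
        P,u,v=pts(c,r['region']); P=P[(P[:,2]>.015)]
        if len(P)>20 and abs(np.median(P[:,1])+.13)<.1: print(n,cv2.minAreaRect((P[:,:2]*1000).astype('float32')),P[:,2].max(),len(P))
    for r in robot.cut_out(n,'bin_pedal')[:1]:
        P,u,v=pts(c,r['region']);P=P[P[:,2]>.02];Q=P[P[:,0]<.556]
        print(n,'pad',np.percentile(Q,[3,50,97],axis=0).round(4).tolist())
    for r in robot.cut_out(n,'lid_shell')[:1]:
        P,u,v=pts(c,r['region']);print('lid',np.percentile(P,[1,50,99],axis=0).round(4).tolist())
E
python3 m.py
```

```text
top ((499.4070739746094, -136.28042602539062), (91.50638580322266, 87.88027954101562), 1.4225057363510132) 0.33682619426796945 534
top pad [[0.5382, -0.0261, 0.3176], [0.5382, -0.0261, 0.3176], [0.5382, -0.0261, 0.3176]]
lid [[0.6034, -0.0898, 0.1386], [0.6721, -0.0193, 0.1493], [0.7443, 0.0523, 0.1559]]
side ((497.1807556152344, -113.74638366699219), (90.65325927734375, 130.01913452148438), 3.890483856201172) 0.08033701564259692 1172
side pad [[0.5292, -0.0399, 0.0296], [0.541, -0.0268, 0.0352], [0.5544, -0.0097, 0.0391]]
lid [[0.4532, -0.1797, 0.0003], [0.5007, -0.1355, 0.0201], [0.5441, -0.0513, 0.0239]]
```

Moving cleanly with no rotation (25 mm so far). Continuing.

Emit:
send_rows --deltas "0 -8 0 0 0 0 0; 0 -8 0 0 0 0 0; 0 -8 0 0 0 0 0; 0 -8 0 0 0 0 0; 0 -4 0 0 0 0 0; 0 0 0 0 0 0 0; 0 8 0 0 0 0 0; 0 0 -30 0 0 0 0; 0 0 -40 0 0 0 0; 0 0 0 0 0 0 0"

```text
time: 6.78
position: [0.4962, -0.064, 0.1506]
tool_rot: [-0.035, 0.999, -0.001, 0.003]
ft_force: [0.8, 1.0, -0.3]
grip_width: 0.0003
grip_force: 0.0
```

```bash
python3 m.py; python3 -c "
from h import *
b=cam('side')['image'][130:280,220:420];cv2.imwrite('pics/c.png',cv2.resize(b,(600,450))[:,:,::-1])"
```

```text
top ((501.8276672363281, -180.34812927246094), (89.22210693359375, 64.91217041015625), 0.9315235018730164) 0.19713499933123857 459
lid [[0.6025, -0.0904, 0.138], [0.672, -0.0186, 0.1491], [0.7443, 0.0533, 0.1564]]
side ((499.77471923828125, -147.6455078125), (90.79008483886719, 132.9875030517578), 3.8251864910125732) 0.025738201885358105 1539
side pad [[0.5148, -0.0419, 0.03], [0.5341, -0.0252, 0.0359], [0.5539, -0.0061, 0.0406]]
lid [[0.6031, -0.09, 0.1313], [0.676, -0.0322, 0.1482], [0.7482, 0.0498, 0.1538]]
```

View pics/c.png

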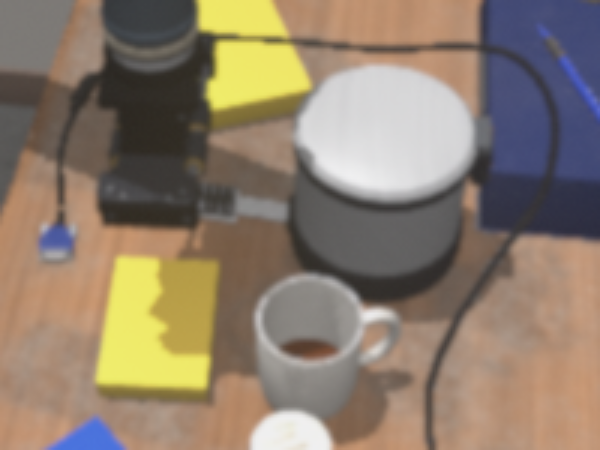

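Carton is clear, having slid 58 mm and still flat, with the lid shut; in the side view the pad is at (218,203). Next I'll move above the pad and descend.

Emit:
send_rows --deltas "-12.2 12.2 0 0 0 0 0; -12.2 12.2 0 0 0 0 0; -12.2 12.2 0 0 0 0 0; 0 0 12 0 0 0 0; 0 0 12 0 0 0 0; 0 0 12 0 0 0 0; 0 0 0 0 0 0 0; 0 0 0 0 0 0 0"

```text
time: 8.22
position: [0.5286, -0.0256, 0.112]
tool_rot: [-0.034, 0.999, 0.0, -0.0]
ft_force: [0.8, 0.5, -0.6]
grip_width: 0.0007
grip_force: 0.0
```

Emit:
send_rows --deltas "0 0 3 0 0 0 0; 0 0 3 0 0 0 0; 0 0 3 0 0 0 0; 0 0 3 0 0 0 0; 0 0 2 0 0 0 0; 0 0 2 0 0 0 0; 0 0 0 0 0 0 0"

```text
time: 9.1
position: [0.5285, -0.0251, 0.0961]
tool_rot: [-0.034, 0.999, 0.0, -0.001]
ft_force: [-2.3, -0.8, 4.7]
grip_width: 0.0003
grip_force: 2.1
```

```bash
python3 -c "
from h import *
b=cam('side')['image'][130:280,220:420];cv2.imwrite('pics/d.png',cv2.resize(b,(600,450))[:,:,::-1])
o=robot.get_obs();print(o['position'],o['ft_force'])"
```

```text
[ 0.52851973 -0.02512853  0.09613722] [-3.46397619 -1.39151841  3.94013573]
```

View pics/d.png

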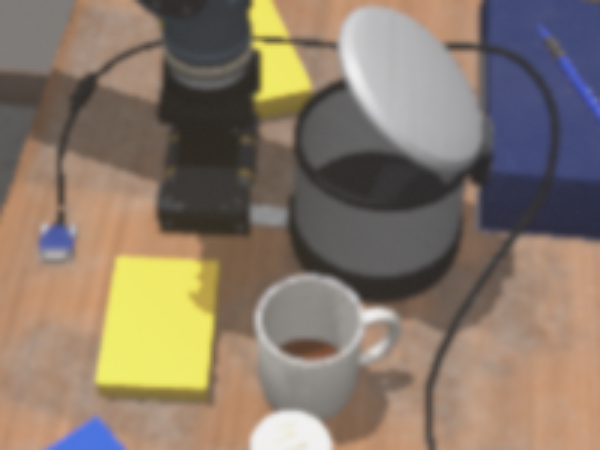

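The lid is about half open and the fingers are on the pad. I'll press further.

Emit:
send_rows --deltas "0 0 2 0 0 0 0; 0 0 2 0 0 0 0; 0 0 2 0 0 0 0; 0 0 2 0 0 0 0; 0 0 2 0 0 0 0; 0 0 1 0 0 0 0; 0 0 1 0 0 0 0; 0 0 0 0 0 0 0"

```text
time: 10.15
position: [0.529, -0.0252, 0.0842]
tool_rot: [-0.034, 0.999, 0.0, 0.0]
ft_force: [-2.7, 2.4, 3.5]
grip_width: 0.0002
grip_force: 2.1
```

Emit:
send_rows --deltas "0 0 1 0 0 0 0; 0 0 0 0 0 0 0"

```text
time: 10.4
position: [0.5291, -0.0252, 0.0832]
tool_rot: [-0.034, 0.999, 0.0, 0.0]
ft_force: [-3.6, 1.6, 3.9]
grip_width: 0.0001
grip_force: 2.0
```

Emit:
send_rows --deltas "0 0 1 0 0 0 0; 0 0 0 0 0 0 0"

```text
time: 10.65
position: [0.529, -0.0252, 0.0827]
tool_rot: [-0.034, 0.999, 0.0, 0.0]
ft_force: [-2.9, 1.7, 7.9]
grip_width: 0.0008
grip_force: 3.9
```

```bash
python3 -c "
from h import *
b=cam('side')['image'][130:280,220:420];cv2.imwrite('pics/e.png',cv2.resize(b,(600,450))[:,:,::-1])
o=robot.get_obs();print(o['position'],o['ft_force'])"
```

```text
[ 0.52902703 -0.02520745  0.08270434] [-4.09050629  2.58093883  7.8029783 ]
```

View pics/e.png

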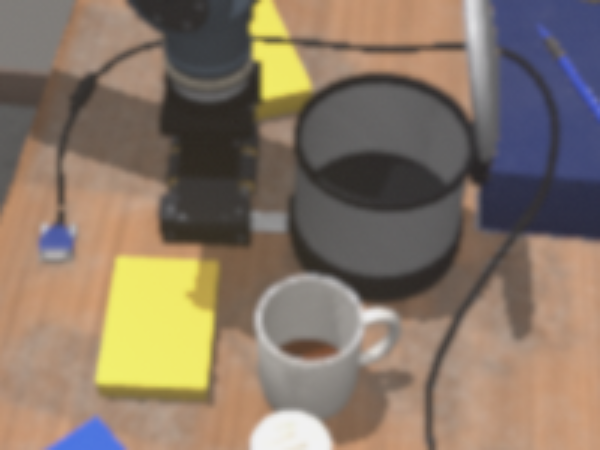

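The force has jumped, so the pedal is at its stop, and the lid stands fully open (480,80). I'll hold for over 4 s.

Emit:
send_rows --deltas "0 0 0 0 0 0 0; 0 0 0 0 0 0 0; 0 0 0 0 0 0 0; 0 0 0 0 0 0 0; 0 0 0 0 0 0 0; 0 0 0 0 0 0 0; 0 0 0 0 0 0 0; 0 0 0 0 0 0 0; 0 0 0 0 0 0 0; 0 0 0 0 0 0 0"

```text
time: 11.95
position: [0.529, -0.0252, 0.0827]
tool_rot: [-0.034, 0.999, -0.0, 0.0]
ft_force: [-3.6, 1.0, 7.2]
grip_width: 0.0001
grip_force: 3.8
```

Emit:
send_rows --deltas "0 0 0 0 0 0 0; 0 0 0 0 0 0 0; 0 0 0 0 0 0 0; 0 0 0 0 0 0 0; 0 0 0 0 0 0 0; 0 0 0 0 0 0 0; 0 0 0 0 0 0 0; 0 0 0 0 0 0 0; 0 0 0 0 0 0 0; 0 0 0 0 0 0 0"

```text
time: 13.2
position: [0.529, -0.0252, 0.0827]
tool_rot: [-0.034, 0.999, -0.0, 0.0]
ft_force: [-3.7, 1.3, 8.2]
grip_width: 0.0007
grip_force: 3.8
```

Emit:
send_rows --deltas "0 0 0 0 0 0 0; 0 0 0 0 0 0 0; 0 0 0 0 0 0 0; 0 0 0 0 0 0 0; 0 0 0 0 0 0 0; 0 0 0 0 0 0 0; 0 0 0 0 0 0 0; 0 0 0 0 0 0 0; 0 0 0 0 0 0 0; 0 0 0 0 0 0 0"

```text
time: 14.45
position: [0.529, -0.0252, 0.0827]
tool_rot: [-0.034, 0.999, -0.0, 0.0]
ft_force: [-3.1, 0.4, 7.7]
grip_width: 0.0002
grip_force: 3.8
```

Emit:
send_rows --deltas "0 0 0 0 0 0 0; 0 0 -1 0 0 0 0; 0 0 -1 0 0 0 0; 0 0 -1 0 0 0 0; 0 0 -1 0 0 0 0; 0 0 -1 0 0 0 0; 0 0 -1 0 0 0 0; 0 0 -1 0 0 0 0; 0 0 -1 0 0 0 0; 0 0 -1 0 0 0 0"

```text
time: 15.7
position: [0.5293, -0.0253, 0.0914]
tool_rot: [-0.034, 0.999, -0.0, 0.0]
ft_force: [-2.0, 2.8, 3.9]
grip_width: 0.0003
grip_force: 1.9
```

Emit:
send_rows --deltas "0 0 -1 0 0 0 0; 0 0 -1 0 0 0 0; 0 0 -1 0 0 0 0; 0 0 -1 0 0 0 0; 0 0 -1 0 0 0 0; 0 0 -1 0 0 0 0; 0 0 -1 0 0 0 0; 0 0 -1 0 0 0 0; 0 0 -1 0 0 0 0; 0 0 -1 0 0 0 0"

```text
time: 16.95
position: [0.5296, -0.0256, 0.1015]
tool_rot: [-0.034, 0.999, -0.0, 0.001]
ft_force: [2.8, 1.0, 4.0]
grip_width: 0.0003
grip_force: 1.9
```

Emit:
send_rows --deltas "0 0 -1 0 0 0 0; 0 0 -1 0 0 0 0; 0 0 -1 0 0 0 0; 0 0 -1 0 0 0 0; 0 0 -1 0 0 0 0; 0 0 -1 0 0 0 0; 0 0 -1 0 0 0 0; 0 0 -1 0 0 0 0; 0 0 -1 0 0 0 0; 0 0 -1 0 0 0 0"

```text
time: 18.2
position: [0.5268, -0.0247, 0.1106]
tool_rot: [-0.034, 0.999, 0.001, -0.003]
ft_force: [0.6, 0.4, 0.5]
grip_width: 0.0007
grip_force: 0.0
```

Emit:
send_rows --deltas "0 0 -2 0 0 0 0; 0 0 -10 0 0 0 0; 0 0 -30 0 0 0 0; 0 0 -50 0 0 0 0; 20 0 -40 0 0 0 0; 40 30 0 0 0 0 0; 0 30 0 0 0 0 0; 0 0 0 0 0 0 0; 0 0 0 0 0 0 0; 0 0 0 0 0 0 0"

```text
time: 19.45
position: [0.4655, 0.0298, 0.2433]
tool_rot: [-0.034, 0.999, -0.0, 0.0]
ft_force: [-0.9, 0.2, -0.3]
grip_width: 0.0005
grip_force: 0.0
```

```bash
python3 m.py; python3 -c "
from h import *
b=cam('side')['image'][130:280,220:420];cv2.imwrite('pics/f.png',cv2.resize(b,(600,450))[:,:,::-1])
o=robot.get_obs();print(o['position'],o['ft_force'])"
```

```text
top pad [[0.5163, -0.0445, 0.0298], [0.5349, -0.0264, 0.0367], [0.5541, -0.0094, 0.0431]]
lid [[0.6025, -0.0894, 0.1364], [0.672, -0.0182, 0.1492], [0.7449, 0.0552, 0.1564]]
side ((499.8338623046875, -147.6033935546875), (90.35053253173828, 133.51046752929688), 3.814889430999756) 0.025274965488057303 1532
side pad [[0.5143, -0.0416, 0.0301], [0.5329, -0.0252, 0.0363], [0.5531, -0.0079, 0.0411]]
lid [[0.6039, -0.0916, 0.1344], [0.6744, -0.0322, 0.1483], [0.7454, 0.0488, 0.1541]]
[0.4649377  0.03040548 0.24315639] [-0.93012807  0.3906056  -0.39122022]
```

View pics/f.png

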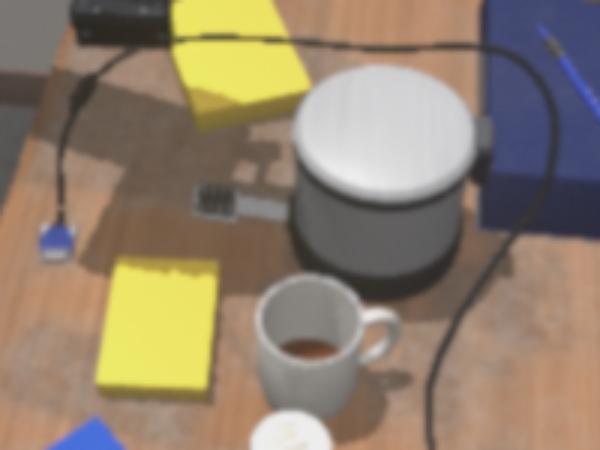

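The lid (385,130) is shut, the pedal (215,200) is up, the carton (160,330) is clear and flat, and nothing else has moved. Handing in.

```bash
python3 -c "
from rig import robot
print(robot.hand_in())"
```

```text
the job is handed in; nothing more can be done
None
```

I slid the carton about 58 mm clear of the pedal, held the lid fully open for about 4 s, then let it down slowly until it was shut, and handed the job in (no verdict was returned).

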